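# Set the filter changer to its third click

### The job

Push the lever on top of the filter changer (the grey box with the white lid) gently away from its home end, one click at a time, letting it settle in each click, and leave it resting in the third click from home without ever running on past it. Only push it with the fingers: do not pinch it, and leave the things standing round the changer where they are.

Things in the scene. Friction and masses are not known exactly. Their poses are not given: they have to be found in the camera images.
- changer: Filter changer: grey box fixed to the bench, 84 (x) x 170 (y) x 70 mm (z), black lens barrel on its front (-x). Origin: centre of its underside, z up. A slot runs along y in the middle of its flat white lid (70 mm up). Six dark index lines on the -x side of the slot, 16 mm apart: the longer one, y = -40 mm, is home; clicks 1 to 5 are at y = -24, -8, +8, +24, +40 mm.
- lever (a joint): Lever travel along the changer's +y, m: 0 at the home stop (its start), 0.080 at the far stop. Spring detents every 0.016: clicks 1 to 5 at 0.016, 0.032, 0.048, 0.064, 0.080. Pushing it out of one takes a force rising to about 6 N 4 mm on, then falling; past 8 mm on it snaps ahead of the finger into the next. Let go, it stays in the detent within 0.5 mm.
- lever_top (a point): Centre of the top of the lever, an upright black tab in the slot, 108 mm above the bench (38 mm above the lid); moves with the lever. The tab is 26 mm along the changer's x and 16 mm along y: side faces 8 mm either side of this point, flat from 8 to 34 mm above the lid. The lid is flat and free on both sides of it.
- cube: Bystander: green tube cube, 58 mm, loose, behind the changer. Origin at the centre of its underside.
- dropper: Bystander: white dropper bottle, 43 mm wide, 113 mm tall, loose, behind the changer. Origin at the centre of its underside.
- dish: Bystander: covered glass dish, 94 mm across, 16 mm tall, loose, beside the changer's home end. Origin at the centre of its underside.
- marker: Bystander: marker pen, 140 mm long and 15 mm thick, lying loose beside the changer's far end. Origin at the centre of its underside.

How it is judged:
By the outcome, as a careful person would: the job done as asked, in the order asked, and still so for the second after the job is handed in, with the robot touching nothing.
It also fails if it takes over 48 s, if anything falls off the work surface, if the arm or the gripper's body presses on something with over 40 N, if the wrist force passes 120 N, or if a joint passes its speed limit or range.

### The arm

A 7-joint arm with a two-finger parallel gripper is mounted at the origin on a cart in front of the work surface, level with it; the furniture and walls round the work are solid. World frame = base frame: x ahead of the robot, y to its left, z up, the work surface at z = 0. Lengths are in mm, angles in rad, forces in N, time in s.
With the tool pointing down it reaches from about 425 to 1025 mm from the base axis. Payload 9.4 kg.
Tool frame: the origin (TCP) lies midway between the tips of the shut fingers; the grasp point (between the pads) lies 19 mm behind it; z points along the fingers, y is the line along which they close (so a half turn about z gives the same grasp; the last joint's range is limited). The gripper opens to 93 mm and grips with 3 to 60 N. Pads are 15 mm wide; open, the fingers measure 128 mm over their backs; the gripper's body (75 mm by 188 mm) begins 65 mm behind the grasp point.
Start: joints at [-1.199, 0.599, -0.003, 1.599, 0.002, 0.943, -0.08], TCP at [314.572, 653.199, 178.718] pointing down, gripper open.
Joint ranges: [-2.57, 2.57], [-0.35, 1.97], [-1.29, 1.29], [0.11, 2.56], [-1.05, 4.19], [0.11, 1.86], [-2.63, 2.63]. Speed limits (rad/s): [2.22, 2.22, 3.01, 3.01, 3.14, 3.14, 3.14].

### API

Orientations are given as a unit quaternion [w, x, y, z].
In Python, from rig import observe, get_image, hand_in gives the robot as it stands.
- The arm moves only by the tool jog_arm, never from a script. Its argument "increments" is a list of rows, each a list of 7 numbers: the turn, a rotation vector about the tool's x, y, z in rad, then the shift along the tool's x, y, z in m, then the opening in per cent of the stroke, from 0 (shut) to 100 (fully open). A call has 1 to 8 rows; each row shifts and turns the commanded pose from where the row before left it, along the tool's axes as they then stand; what a row does not reach is not made up. A row lasts 1/8 s, in which the tool goes at most 62.5 mm and 10.7 degrees, less where a joint would pass 70% of its speed; a pose out of reach is approached as far as the arm can. A call with a gripper value outside its range is refused whole. The fingers move at their own pace and stop on an object; "grip_force" is the grip in N (left out, the last holds). Time passes only in rows, so rows that do not move let the fingers close. It gives the time, the measured TCP pose, the force, the opening and the grip force at its end, in the units of the state.
- observe(): the state, without advancing time (a new reading comes with each control period).
- get_image(name): name is "scene" or "top" or "wrist"; returns a dict with "pixels" (480x640x3 uint8, red, green, blue), "range_z" (480x640 float32, mm along the optical axis (not along the pixel's ray), 0 where there is no reading), "fov_y" (degrees; the focal length in pixels is half the picture's height over the tangent of half this angle, whatever the lens; pixels are square), "cx", "cy" (the principal point, pixels), "R" (3x3) and "t" (3): a world point X has camera coordinates R X + t; the wrist camera has in their place "mount" (4x4, takes a point from camera to tool coordinates, whose origin is the TCP and whose axes are the flange's). Camera axes: x right, y down, z forward; pixel columns grow to the right and rows downward; lengths in mm; the calibration is good to about 2 mm. A picture is of the moment at which its call begins: read the wrist's pose just before it.
- hand_in(): hands the job in; it is judged then, once.
The state is a dict: "clock": time; "qpos": joint angles; "joint_vel": joint speeds; "joint_torque": joint torques, N m; "tcp_pos": TCP position; "orientation": TCP orientation; "force": force on the tool from outside, world axes, zero at the start; "torque": the same for the moment, N m; "finger_gap": finger opening in mm; "grasp_force": force on a finger pad.
Only numpy, scipy, OpenCV 4.12 (cv2) and the standard library are available. Lean on these libraries where they do the work, as an engineer would, in place of code of your own. Each camera call takes 0.05 s, during which the arm holds its last target. There are 200 camera calls.

## Working session

There is one attempt and no reset: what is moved stays moved. The work goes in short steps, Python scripts to look and compute and a tool call to move; the robot and the scene stay as the last step left them, time stands still between calls to the robot, and variables do not carry over. Pictures are saved under pics/ and viewed, at most 10 in all, crops included, and the job is handed in when it is done.

Besides the shell and the picture viewer there is one more tool, called after "Emit:" by a JSON object that holds its "api" and its "payload", one argument or row to a line. jog_arm: Moves the arm, as the interface text tells. Its arguments: {"type":"object","properties":{"increments":{"type":"array"},"grip_force":{"type":"number"}},"required":["increments"]}

```bash
mkdir -p pics; cat > h.py <<'E'
import numpy as np, cv2
from rig import observe,get_image,hand_in
def save(im,n): cv2.imwrite('pics/'+n,im['pixels'][...,::-1])
def world(im):
    z=im['range_z'].astype(float); f=240/np.tan(np.radians(im['fov_y'])/2)
    v,u=np.mgrid[:480,:640]
    C=np.stack([(u-im['cx'])/f*z,(v-im['cy'])/f*z,z],-1)
    return (C-np.array(im['t']))@np.array(im['R'])
E
python3 - <<'E'
from h import *
np.set_printoptions(precision=4,suppress=True)
o=observe();print({k:np.round(v,3).tolist() for k,v in o.items()})
for n in('top','scene'):
    im=get_image(n);save(im,n+'.png');np.save(n+'.npy',world(im));np.save(n+'rgb.npy',im['pixels']);print(im['fov_y'],im['t'],(im['range_z']>0).mean())
E
```

```text
{'clock': 0.0, 'qpos': [-1.199, 0.6, -0.003, 1.6, 0.002, 0.943, -0.08], 'joint_vel': [-0.001, -0.001, -0.0, -0.001, -0.0, -0.001, 0.001], 'joint_torque': [-0.002, -76.508, 1.496, -25.238, -0.053, 0.016, 0.0], 'tcp_pos': [314.343, 652.71, 177.875], 'orientation': [-0.0, 0.222, 0.975, -0.001], 'force': [-0.286, 0.031, 0.706], 'torque': [0.06, 0.013, 0.031], 'grasp_force': 0.0, 'finger_gap': 93.039}
48.85487232236885 [-105.4118  579.6146 1016.4563] 0.996015625
52.314556332881146 [-555.3319  218.3804  758.3238] 0.9961751302083334
```

View pics/top.png

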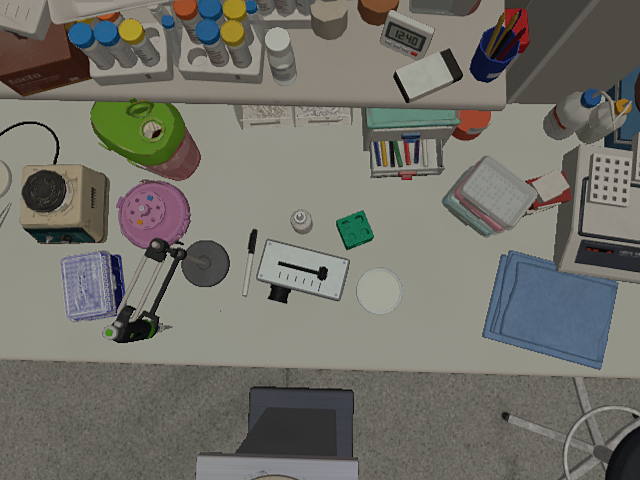

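View pics/scene.png

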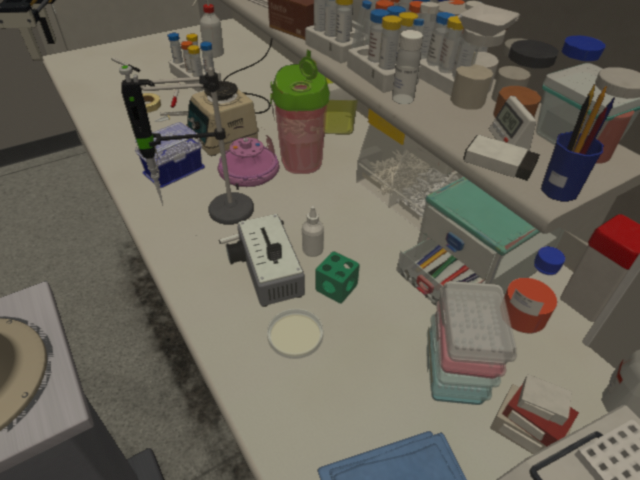

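The top view shows the changer at about (303,270), tilted slightly. The lever is at (322,272) near the dish (380,290), so home is the right end. The marker is at (249,262), the dropper at (301,220) and the cube at (355,229). A lamp stands to the left.

```bash
python3 - <<'E'
from h import *
np.set_printoptions(precision=1,suppress=True)
for n,(r0,r1,c0,c1) in dict(top=(225,310,240,410),scene=(200,310,220,320)).items():
    W=np.load(n+'.npy');rgb=np.load(n+'rgb.npy').astype(int)
    S=np.zeros((480,640),bool);S[r0:r1,c0:c1]=1
    lid=S&(abs(W[...,2]-70)<8)&(rgb.min(-1)>140)
    P=W[lid];print(n,'lid',lid.sum(),np.median(P[:,2]))
    r=cv2.minAreaRect(P[:,:2].astype(np.float32));print(r)
    lev=S&(W[...,2]>98)&(W[...,2]<120)
    L=W[lev];print('lever',lev.sum(),L.mean(0),L.min(0),L.max(0))
    if len(L):print(cv2.minAreaRect(L[:,:2].astype(np.float32)))
    for k,(a,b) in (dict(dish=(380,290),drop=(301,220),cube=(355,229),mark=(249,262),lampbase=(200,275),lamptip=(112,332),lamphead=(178,255)).items() if n=='top' else {}):
        print(k,W[b,a])
W=np.load('top.npy');print('tall near', W[100:360,60:240][W[100:360,60:240][...,2]>100].min(0), W[100:360,60:240].max((0,1)))
m=(W[...,2]>30)&(np.arange(640)[None]<215)&(np.arange(480)[:,None]>225)
for y in range(100,500,40):
    q=W[m&(abs(W[...,1]-y)<20)]
    if len(q):print(y,q[:,0].min(),q[:,0].max(),q[:,2].max())
E
```

```text
top lid 2811 70.23922170946622
((537.461181640625, -45.471221923828125), (160.6186981201172, 117.16961669921875), 76.99525451660156)
lever 111 [507.9 -79.7 105.4] [495.6 -89.   98.3] [520.2 -70.5 111.7]
((507.90924072265625, -79.58939361572266), (16.181961059570312, 25.3139705657959), 74.62364196777344)
dish [ 482.1 -195.5   17.2]
drop [608.  -36.5  91.1]
cube [ 598.7 -141.1   57.1]
mark [532.2  72.5   8.4]
lampbase [502.3 169.   17.5]
lamptip [399.7 207.9 333.1]
lamphead [523.5 160.4 205. ]
scene lid 1798 69.89855270711112
((516.0204467773438, -39.8917236328125), (161.1043701171875, 72.40519714355469), 77.69132232666016)
lever 161 [531.3 -71.  104.6] [494.3 -89.9  98.2] [617.8 -28.6 113.4]
((557.7347412109375, -61.11054611206055), (131.82623291015625, 23.580007553100586), 19.724851608276367)
tall near [ 382.3 -102.8  100. ] [ 873.8  501.9 1085.4]
140 491.1981013358504 538.4327627783972 323.0259388211104
180 389.7436971340874 537.9584462925923 324.12193211771705
220 382.25683577093344 599.8164014950396 335.836889827855
260 556.7397984437242 598.8352583831056 74.78660529398003
300 420.17153307295797 596.7884911182799 91.51338453636593
340 411.49495577455616 596.7617125315971 96.92509529462102
380 404.75663302523657 595.4681469443059 107.17693499495631
420 408.25998264794333 582.4642273941304 109.57961898837684
460 555.1176332544325 581.8636053589812 108.52514525993149
```

Two views agree: the lever top is at about (508,-80), the lid at 70 mm, and the travel direction is (0.22, 0.976). I'll raise the arm to clear the lamp (335 mm) and shut the fingers.

Emit:
{"api": "jog_arm", "payload": {
  "increments": [
    [0, 0, 0, 0, 0, -0.03, 0],
    [0, 0, 0, 0, 0, -0.05, 0],
    [0, 0, 0, 0, 0, -0.055, 0],
    [0, 0, 0, 0, 0, -0.055, 0],
    [0, 0, 0, 0, 0, -0.05, 0],
    [0, 0, 0, 0, 0, -0.04, 0],
    [0, 0, 0, 0, 0, 0, 0]
  ],
  "grip_force": 10
}}

```text
clock: 0.98
tcp_pos: [315.0, 654.0, 462.1]
orientation: [0.0, 0.223, 0.975, 0.003]
force: [-0.1, 0.5, -0.1]
finger_gap: 27.3
grasp_force: 0.0
```

```bash
cat >> h.py <<'E'
from scipy.spatial.transform import Rotation as Ro
def pose():
    o=observe();q=o['orientation'];return np.array(o['tcp_pos']),Ro.from_quat([q[1],q[2],q[3],q[0]]),o
YAW=77.3
def target(yaw=YAW):
    a=np.radians(yaw);x=np.array([np.cos(a),np.sin(a),0]);z=np.array([0,0,-1.]);return Ro.from_matrix(np.c_[x,np.cross(z,x),z])
def rows(p1,n,yaw=YAW):
    p,R,o=pose();d=(target(yaw)*R.inv()).as_rotvec();R0=R
    for i in range(n):
        Ra=Ro.from_rotvec(d*i/n)*R0
        s=Ra.inv().apply((np.array(p1)-p)/n);t=(R0.inv().apply(d))/n
        print(np.round(np.r_[t,s/1000],4).tolist())
def st():
    p,R,o=pose();print(o['clock'],np.round(p,1),'xaxis',np.round(R.as_matrix()[:,0],3),'z',np.round(R.as_matrix()[:,2],3),'F',np.round(o['force'],1),'gap',np.round(o['finger_gap'],1))
E
python3 - <<'E'
from h import *
st();rows((501.4,-109,450),16)
E
```

```text
0.975 [315.  654.  462.1] xaxis [-0.901  0.434  0.   ] z [ 0.002  0.005 -1.   ] F [-0.1  0.5 -0.1] gap 27.3
[0.0003, -0.0002, 0.084, -0.0312, -0.0379, 0.0005]
[0.0003, -0.0002, 0.084, -0.0343, -0.0352, 0.0006]
[0.0003, -0.0002, 0.084, -0.0371, -0.0322, 0.0006]
[0.0003, -0.0002, 0.084, -0.0397, -0.0289, 0.0006]
[0.0003, -0.0002, 0.084, -0.0419, -0.0255, 0.0006]
[0.0003, -0.0002, 0.084, -0.0439, -0.0219, 0.0006]
[0.0003, -0.0002, 0.084, -0.0456, -0.0181, 0.0006]
[0.0003, -0.0002, 0.084, -0.047, -0.0142, 0.0007]
[0.0003, -0.0002, 0.084, -0.048, -0.0103, 0.0007]
[0.0003, -0.0002, 0.084, -0.0487, -0.0062, 0.0007]
[0.0003, -0.0002, 0.084, -0.049, -0.0021, 0.0007]
[0.0003, -0.0002, 0.084, -0.049, 0.002, 0.0007]
[0.0003, -0.0002, 0.084, -0.0487, 0.0061, 0.0007]
[0.0003, -0.0002, 0.084, -0.048, 0.0102, 0.0007]
[0.0003, -0.0002, 0.084, -0.047, 0.0142, 0.0007]
[0.0003, -0.0002, 0.084, -0.0456, 0.0181, 0.0008]
```

Emit:
{"api": "jog_arm", "payload": {
  "increments": [
    [0, 0, 0.084, -0.031, -0.038, 0, 0],
    [0, 0, 0.084, -0.034, -0.035, 0, 0],
    [0, 0, 0.084, -0.037, -0.032, 0, 0],
    [0, 0, 0.084, -0.04, -0.029, 0, 0],
    [0, 0, 0.084, -0.042, -0.0255, 0, 0],
    [0, 0, 0.084, -0.044, -0.022, 0, 0],
    [0, 0, 0.084, -0.0455, -0.018, 0, 0],
    [0, 0, 0.084, -0.047, -0.014, 0, 0]
  ]
}}

```text
clock: 1.98
tcp_pos: [407.7, 270.1, 457.5]
orientation: [-0.0, 0.533, 0.846, -0.001]
force: [0.0, 0.0, -0.1]
finger_gap: 0.3
grasp_force: 0.0
```

Emit:
{"api": "jog_arm", "payload": {
  "increments": [
    [0, 0, 0.084, -0.048, -0.01, 0, 0],
    [0, 0, 0.084, -0.0485, -0.006, 0, 0],
    [0, 0, 0.084, -0.049, -0.002, 0, 0],
    [0, 0, 0.084, -0.049, 0.002, 0, 0],
    [0, 0, 0.084, -0.0485, 0.006, 0, 0],
    [0, 0, 0.084, -0.048, 0.01, 0, 0],
    [0, 0, 0.084, -0.047, 0.014, 0, 0],
    [0, 0, 0.084, -0.0455, 0.018, 0, 0]
  ]
}}

```text
clock: 2.98
tcp_pos: [500.4, -110.0, 457.7]
orientation: [-0.0, 0.782, 0.623, -0.001]
force: [0.3, 0.1, 0.2]
finger_gap: 0.4
grasp_force: 0.0
```

Emit:
{"api": "jog_arm", "payload": {
  "increments": [
    [0, 0, 0, 0, 0, 0.03, 0],
    [0, 0, 0, 0, 0, 0.05, 0],
    [0, 0, 0, 0, 0, 0.06, 0],
    [0, 0, 0, 0, 0, 0.05, 0],
    [0, 0, 0, 0, 0, 0.03, 0],
    [0, 0, 0, 0, 0, 0, 0],
    [0, 0, 0, 0, 0, 0, 0]
  ]
}}

```text
clock: 3.85
tcp_pos: [501.0, -108.9, 239.4]
orientation: [0.0, 0.781, 0.624, 0.0]
force: [-0.7, -0.2, 0.1]
finger_gap: 0.3
grasp_force: 0.0
```

```bash
python3 - <<'E'
from h import *
np.set_printoptions(precision=2,suppress=True)
st();p,R,o=pose();im=get_image('wrist');save(im,'w1.png');M=np.array(im['mount']);print(M)
f=240/np.tan(np.radians(im['fov_y'])/2);z=im['range_z'].astype(float);v,u=np.mgrid[:480,:640]
C=np.stack([(u-im['cx'])/f*z,(v-im['cy'])/f*z,z],-1)
W=R.apply((C@M[:3,:3].T+M[:3,3]).reshape(-1,3)).reshape(480,640,3)+p
rgb=im['pixels'].astype(int);np.save('w1.npy',W);np.save('w1rgb.npy',rgb)
near=(abs(W[...,0]-515)<90)&(abs(W[...,1]+45)<130)
lev=near&(W[...,2]>104)&(W[...,2]<112)&(rgb.max(-1)<80)
print(lev.sum(),W[lev].mean(0),cv2.minAreaRect(W[lev][:,:2].astype(np.float32)))
lid=(near&(abs(W[...,2]-70)<5)&(rgb.min(-1)>140)).astype(np.uint8)
n,l,s,c=cv2.connectedComponentsWithStats(lid);k=1+s[1:,4].argmax();print(s[k]);print(cv2.minAreaRect(W[l==k][:,:2].astype(np.float32)),np.median(W[l==k][:,2]))
E
```

```text
3.85 [ 501.  -108.9  239.4] xaxis [ 0.22  0.97 -0.  ] z [ 0. -0. -1.] F [-0.7 -0.2  0.1] gap 0.3
[[   0.     -0.95   -0.3    83.97]
 [   1.      0.      0.      0.45]
 [  -0.     -0.3     0.95 -204.58]
 [   0.      0.      0.      1.  ]]
163 [508.63 -79.54 105.88] ((508.13739013671875, -79.79459381103516), (10.198025703430176, 23.1368350982666), 86.60494232177734)
[ 277   70   75  156 9907]
((517.4332885742188, -40.50177001953125), (160.16549682617188, 75.94496154785156), 77.28163146972656) 68.6772280389479
```

View pics/w1.png

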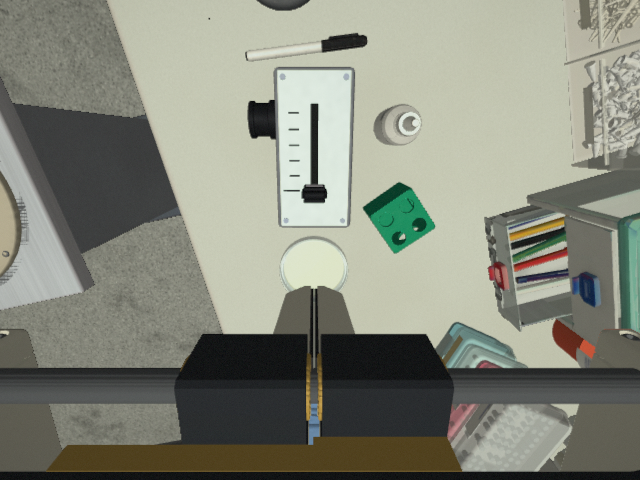

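The wrist view shows the lever at home, (314,193), next to the long line. The lid centre is (517.4,-40.5), yaw 77.3°, and everything agrees within 1 mm. The fingers are lined up 30 mm behind the lever, so I'll descend to z≈83.

Emit:
{"api": "jog_arm", "payload": {
  "increments": [
    [0, 0, 0, 0, 0.001, 0.03, 0],
    [0, 0, 0, 0, 0, 0.04, 0],
    [0, 0, 0, 0, 0, 0.04, 0],
    [0, 0, 0, 0, 0, 0.025, 0],
    [0, 0, 0, 0, 0, 0.014, 0],
    [0, 0, 0, 0, 0, 0.007, 0],
    [0, 0, 0, 0, 0, 0, 0],
    [0, 0, 0, 0, 0, 0, 0]
  ]
}}

```text
clock: 4.9
tcp_pos: [502.4, -109.0, 83.5]
orientation: [0.0, 0.781, 0.624, 0.001]
force: [-0.4, 0.0, 0.0]
finger_gap: 0.9
grasp_force: 0.0
```

```bash
cat >> h.py <<'E'
D=np.array([np.cos(np.radians(77.3)),np.sin(np.radians(77.3)),0]);C0=np.array([517.4,-40.5,0])
def loc():
    st();p,R,o=pose();d=p-C0;N=np.array([D[1],-D[0],0]);print('finger rel home-lever: along %.1f lateral %.1f'%(d@D+40,d@N),'Falong %.1f'%(np.array(o['force'])@D))
def lever(name):
    p,R,o=pose();im=get_image('wrist');save(im,name);M=np.array(im['mount'])
    f=240/np.tan(np.radians(im['fov_y'])/2);z=im['range_z'].astype(float);v,u=np.mgrid[:480,:640]
    C=np.stack([(u-im['cx'])/f*z,(v-im['cy'])/f*z,z],-1)
    W=R.apply((C@M[:3,:3].T+M[:3,3]).reshape(-1,3)).reshape(480,640,3)+p
    rgb=im['pixels'].astype(int)
    N=np.array([D[1],-D[0],0]);d=W-C0;a=d@D+40;b=d@N
    m=(abs(b)<20)&(a>-12)&(a<105)&(abs(W[...,2]-107)<4)&(rgb.max(-1)<80)
    print('lever px',m.sum(), 'travel top far edge-ish %.1f..%.1f mid %.1f'%(np.percentile(a[m],2),np.percentile(a[m],98),np.mean(a[m])) if m.any() else '')
E
python3 - <<'E'
from h import *
loc();lever('w2.png')
E
```

```text
4.9 [ 502.4 -109.    83.5] xaxis [0.22  0.975 0.   ] z [ 0.001 -0.    -1.   ] F [-0.4  0.   0. ] gap 0.9
finger rel home-lever: along -30.1 lateral 0.4 Falong -0.1
lever px 603 travel top far edge-ish -6.1..6.4 mid 0.7
```

View pics/w2.png

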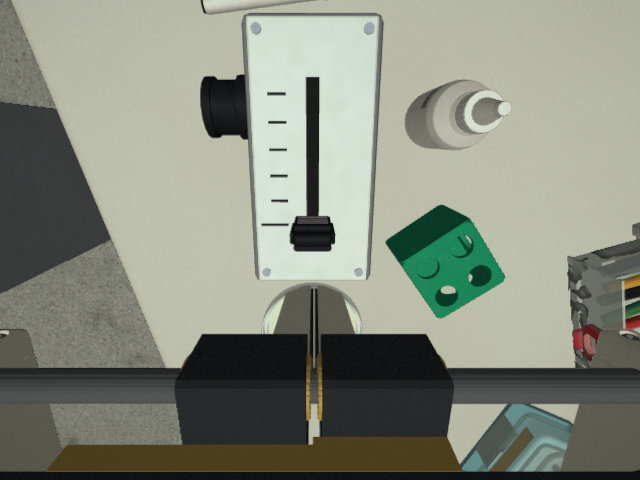

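The view shows the lever at (312,233), the fingers' visible ends at row 288, and the lid edge at row 280. I'll check the finger tip's tool coordinates from depth, since the tips should appear over the lid.

```bash
python3 - <<'E'
from h import *
np.set_printoptions(precision=1,suppress=True)
im=get_image('wrist');M=np.array(im['mount']);f=240/np.tan(np.radians(im['fov_y'])/2);print(f,im['cy'])
z=im['range_z'].astype(float)
for u in (300,325):
  for v in (270,278,284,288,292,296,302,310,320,330):
    c=np.array([(u-im['cx'])/f,(v-im['cy'])/f,1])*z[v,u];t=M[:3,:3]@c+M[:3,3];print(u,v,z[v,u],t,im['pixels'][v,u])
E
```

```text
338.8133505257167 245.27052637615859
300 270 235.0784454345703 [-2.6 -8.8 14.7] [215 227 214]
300 278 236.29278564453125 [-8.4 -8.9 14.1] [214 226 212]
300 284 310.0126037597656 [-42.4 -11.8  80.7] [132 136 123]
300 288 178.0728302001953 [  9.4  -6.6 -41.3] [91 89 78]
300 292 173.8018798828125 [  9.2  -6.4 -45.9] [91 89 78]
300 296 169.35494995117188 [  9.2  -6.2 -50.5] [92 90 80]
300 302 163.2626953125 [  9.1  -6.  -56.9] [90 87 77]
300 310 155.66290283203125 [  9.1  -5.7 -64.9] [94 93 81]
300 320 146.16941833496094 [  9.6  -5.3 -74.7] [91 90 79]
300 330 138.5695037841797 [  9.5  -5.  -82.7] [90 88 77]
325 270 235.140869140625 [-2.6  8.5 14.7] [213 226 211]
325 278 235.88735961914062 [-8.2  8.5 13.7] [211 224 208]
325 284 310.1112976074219 [-42.4  11.1  80.8] [146 149 135]
325 288 179.02011108398438 [  9.    6.6 -40.5] [92 91 78]
325 292 173.29202270507812 [  9.4   6.4 -46.3] [92 90 78]
325 296 169.5207061767578 [  9.1   6.3 -50.4] [91 89 79]
325 302 162.24591064453125 [  9.6   6.  -57.8] [91 88 76]
325 310 154.06307983398438 [  9.9   5.7 -66.3] [90 88 77]
325 320 147.02621459960938 [  9.1   5.5 -73.9] [91 91 79]
325 330 139.11988830566406 [  9.2   5.2 -82.2] [92 90 79]
```

```bash
python3 - <<'E'
from h import *
im=get_image('scene');c=im['pixels'][120:320,200:400,::-1];cv2.imwrite('pics/s2.png',cv2.resize(c,None,fx=3,fy=3,interpolation=cv2.INTER_CUBIC))
R=np.array(im['R']);t=np.array(im['t']);f=240/np.tan(np.radians(im['fov_y'])/2)
for X in ([502.4,-109,83.5],[502.4,-109,123.5]):
    q=R@np.array(X)+t;u,v=f*q[0]/q[2]+im['cx'],f*q[1]/q[2]+im['cy'];print(X,u,v,'crop',(u-200)*3,(v-120)*3)
E
```

```text
[502.4, -109, 83.5] 279.72125509613767 266.2328896806494 crop 239.163765288413 438.6986690419482
[502.4, -109, 123.5] 278.55983295565613 249.55198497830406 crop 235.6794988669684 388.6559549349122
```

View pics/s2.png

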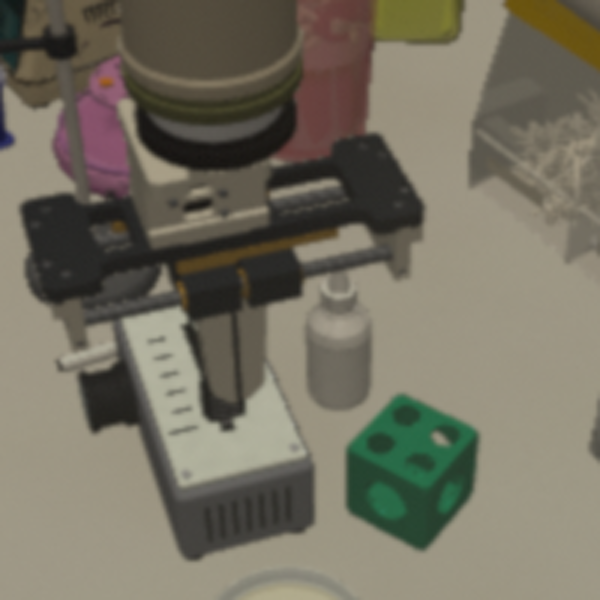

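The scene crop shows the shut fingers over the home end, with visible tips at (228,400) hiding the lever. The tips look up to 40 mm higher than the TCP reading. I'll find the truth by creeping forward and feeling for contact, expected near along = -17.

Emit:
{"api": "jog_arm", "payload": {
  "increments": [
    [0, 0, 0, 0.005, 0, 0, 0],
    [0, 0, 0, 0.005, 0, 0, 0],
    [0, 0, 0, 0.001, 0, 0, 0],
    [0, 0, 0, 0.001, 0, 0, 0],
    [0, 0, 0, 0.001, 0, 0, 0],
    [0, 0, 0, 0.001, 0, 0, 0],
    [0, 0, 0, 0, 0, 0, 0]
  ]
}}

```text
clock: 5.92
tcp_pos: [504.9, -95.2, 82.7]
orientation: [0.0, 0.781, 0.624, 0.0]
force: [-0.1, 0.2, 0.2]
finger_gap: 0.5
grasp_force: 0.0
```

```bash
python3 - <<'E'
from h import *
loc();lever('w3.png')
E
```

```text
5.925 [504.9 -95.2  82.7] xaxis [ 0.22   0.975 -0.   ] z [ 0. -0. -1.] F [-0.1  0.2  0.2] gap 0.5
finger rel home-lever: along -16.2 lateral -0.2 Falong 0.2
lever px 589 travel top far edge-ish -6.1..6.4 mid 0.5
```

Emit:
{"api": "jog_arm", "payload": {
  "increments": [
    [0, 0, 0, 0.001, 0, 0, 0],
    [0, 0, 0, 0.001, 0, 0, 0],
    [0, 0, 0, 0.001, 0, 0, 0],
    [0, 0, 0, 0, 0, 0, 0],
    [0, 0, 0, 0, 0, 0, 0]
  ]
}}

```text
clock: 6.6
tcp_pos: [505.5, -92.3, 82.7]
orientation: [0.0, 0.781, 0.624, 0.0]
force: [-1.1, 0.8, -0.3]
finger_gap: 0.5
grasp_force: 0.0
```

```bash
python3 - <<'E'
from h import *
loc();lever('w4.png')
E
```

```text
6.6 [505.5 -92.3  82.7] xaxis [ 0.22   0.975 -0.   ] z [ 0. -0. -1.] F [-1.1  0.8 -0.3] gap 0.5
finger rel home-lever: along -13.1 lateral -0.2 Falong 0.5
lever px 571 travel top far edge-ish -5.7..6.3 mid 0.7
```

View pics/w4.png

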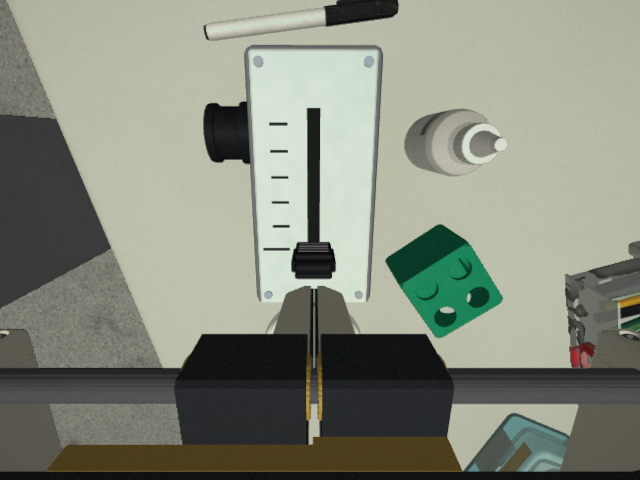

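The view shows the lever at (314,260) and the visible finger tips at (315,287), well above it and with no contact. Two views agree that the fingers end about 39 mm behind the reported TCP. I'll back off, then lower step by step while watching the force.

Emit:
{"api": "jog_arm", "payload": {
  "increments": [
    [0, 0, 0, -0.008, 0, 0, 0],
    [0, 0, 0, -0.009, 0, 0, 0],
    [0, 0, 0, 0, 0, 0.005, 0],
    [0, 0, 0, 0, 0, 0.005, 0],
    [0, 0, 0, 0, 0, 0.002, 0],
    [0, 0, 0, 0, 0, 0.0015, 0],
    [0, 0, 0, 0, 0, 0.0015, 0],
    [0, 0, 0, 0, 0, 0, 0]
  ]
}}

```text
clock: 7.65
tcp_pos: [501.8, -108.8, 67.7]
orientation: [-0.0, 0.781, 0.624, -0.0]
force: [0.8, -0.4, -0.0]
finger_gap: 0.2
grasp_force: 0.0
```

```bash
python3 - <<'E'
from h import *
loc()
E
```

```text
7.65 [ 501.8 -108.8   67.7] xaxis [ 0.22   0.975 -0.   ] z [-0. -0. -1.] F [ 0.8 -0.4 -0. ] gap 0.2
finger rel home-lever: along -30.1 lateral -0.2 Falong -0.2
```

The TCP now reads below the lid with no force, so the real tips are higher. I'll lower further.

Emit:
{"api": "jog_arm", "payload": {
  "increments": [
    [0, 0, 0, 0, 0, 0.005, 0],
    [0, 0, 0, 0, 0, 0.004, 0],
    [0, 0, 0, 0, 0, 0.004, 0],
    [0, 0, 0, 0, 0, 0.003, 0],
    [0, 0, 0, 0, 0, 0.002, 0],
    [0, 0, 0, 0, 0, 0, 0],
    [0, 0, 0, 0, 0, 0, 0]
  ]
}}

```text
clock: 8.52
tcp_pos: [501.8, -108.9, 49.8]
orientation: [0.0, 0.781, 0.624, 0.0]
force: [0.1, 0.1, 0.0]
finger_gap: 0.5
grasp_force: 0.0
```

```bash
cat >> h.py <<'E'
def tip():
    p,R,o=pose();im=get_image('wrist');M=np.array(im['mount']);f=240/np.tan(np.radians(im['fov_y'])/2);z=im['range_z'].astype(float)
    v,u=np.mgrid[:480,:640];C=np.stack([(u-im['cx'])/f*z,(v-im['cy'])/f*z,z],-1);T=C@M[:3,:3].T+M[:3,3];W=R.apply(T.reshape(-1,3)).reshape(T.shape)+p
    s=(abs(u-315)<25)&(abs(T[...,1])<20)&(T[...,2]<-20)&(T[...,2]>-80)&(v>270)&(abs(T[...,0])<14)
    print('tip tool z %.1f world z %.1f front x %.1f y %.1f..%.1f; lid z %.1f'%(np.percentile(T[s][:,2],99),np.percentile(W[s][:,2],1),np.median(T[s][:,0]),T[s][:,1].min(),T[s][:,1].max(),np.median(W[300-60:250,270:295,2])))
E
python3 - <<'E'
from h import *
loc();tip();lever('w5.png')
E
```

```text
8.525 [ 501.8 -108.9   49.8] xaxis [0.22  0.975 0.   ] z [ 0.  0. -1.] F [0.1 0.1 0. ] gap 0.5
finger rel home-lever: along -30.2 lateral -0.2 Falong 0.1
tip tool z -38.6 world z 88.4 front x 9.3 y -12.1..13.7; lid z 69.0
lever px 874 travel top far edge-ish -5.9..6.6 mid 0.7
```

View pics/w5.png

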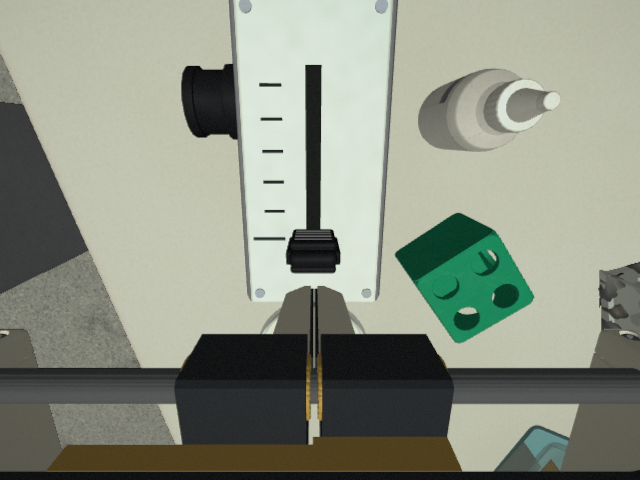

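The tip is now at z=88, confirmed by depth. The view shows the fingers (315,287) over the lid behind the lever (314,250). I'll go down 4 mm more, then approach to just short of contact.

Emit:
{"api": "jog_arm", "payload": {
  "increments": [
    [0, 0, 0, 0, 0, 0.002, 0],
    [0, 0, 0, 0, 0, 0.002, 0],
    [0, 0, 0, 0.005, 0, 0, 0],
    [0, 0, 0, 0.004, 0, 0, 0],
    [0, 0, 0, 0.002, 0, 0, 0],
    [0, 0, 0, 0, 0, 0, 0]
  ]
}}

```text
clock: 9.38
tcp_pos: [504.3, -97.9, 45.8]
orientation: [0.0, 0.781, 0.625, 0.0]
force: [-0.2, -0.4, -0.3]
finger_gap: 0.4
grasp_force: 0.0
```

Emit:
{"api": "jog_arm", "payload": {
  "increments": [
    [0, 0, 0, 0.001, 0, 0, 0],
    [0, 0, 0, 0.001, 0, 0, 0],
    [0, 0, 0, 0.001, 0, 0, 0],
    [0, 0, 0, 0.001, 0, 0, 0],
    [0, 0, 0, 0, 0, 0, 0],
    [0, 0, 0, 0, 0, 0, 0]
  ]
}}

```text
clock: 10.12
tcp_pos: [505.0, -94.7, 45.8]
orientation: [0.0, 0.781, 0.624, -0.0]
force: [-1.4, -4.1, 0.7]
finger_gap: 0.4
grasp_force: 2.1
```

```bash
python3 - <<'E'
from h import *
loc();tip();lever('w6.png')
E
```

```text
10.125 [505.  -94.7  45.8] xaxis [ 0.221  0.975 -0.   ] z [ 0. -0. -1.] F [-1.4 -4.1  0.7] gap 0.4
finger rel home-lever: along -15.6 lateral -0.1 Falong -4.3
tip tool z -50.9 world z 96.7 front x 9.4 y -10.4..15.3; lid z 68.6
lever px 920 travel top far edge-ish -7.6..8.8 mid 2.3
```

Contact: 4.3 N, with the lever 1.7 mm out. Pushing on slowly to the first snap.

Emit:
{"api": "jog_arm", "payload": {
  "increments": [
    [0, 0, 0, 0.001, 0, 0, 0],
    [0, 0, 0, 0.001, 0, 0, 0],
    [0, 0, 0, 0.001, 0, 0, 0],
    [0, 0, 0, 0.001, 0, 0, 0],
    [0, 0, 0, 0.001, 0, 0, 0],
    [0, 0, 0, 0.001, 0, 0, 0],
    [0, 0, 0, 0.0005, 0, 0, 0],
    [0, 0, 0, 0, 0, 0, 0]
  ]
}}

```text
clock: 11.22
tcp_pos: [506.6, -87.5, 45.7]
orientation: [-0.0, 0.781, 0.625, 0.0]
force: [0.4, -0.2, 0.0]
finger_gap: 0.5
grasp_force: 0.0
```

```bash
python3 - <<'E'
from h import *
loc();lever('w7.png')
E
```

```text
11.225 [506.6 -87.5  45.7] xaxis [0.22  0.976 0.   ] z [-0.  0. -1.] F [ 0.4 -0.2  0. ] gap 0.5
finger rel home-lever: along -8.2 lateral -0.2 Falong -0.1
lever px 941 travel top far edge-ish -0.4..22.7 mid 15.8
```

Click 1 is reached (lever at about 16 mm) and the finger is free. Same cycle for click 2.

Emit:
{"api": "jog_arm", "payload": {
  "increments": [
    [0, 0, 0, 0.002, 0, 0, 0],
    [0, 0, 0, 0.002, 0, 0, 0],
    [0, 0, 0, 0.001, 0, 0, 0],
    [0, 0, 0, 0.001, 0, 0, 0],
    [0, 0, 0, 0.001, 0, 0, 0],
    [0, 0, 0, 0.001, 0, 0, 0],
    [0, 0, 0, 0.001, 0, 0, 0],
    [0, 0, 0, 0.001, 0, 0, 0]
  ]
}}

```text
clock: 12.28
tcp_pos: [508.6, -78.8, 45.8]
orientation: [0.0, 0.781, 0.624, -0.0]
force: [-0.5, -4.7, 0.9]
finger_gap: 0.2
grasp_force: 2.3
```

Emit:
{"api": "jog_arm", "payload": {
  "increments": [
    [0, 0, 0, 0.001, 0, 0, 0],
    [0, 0, 0, 0.001, 0, 0, 0],
    [0, 0, 0, 0.001, 0, 0, 0],
    [0, 0, 0, 0.001, 0, 0, 0],
    [0, 0, 0, 0.001, 0, 0, 0],
    [0, 0, 0, 0.0005, 0, 0, 0],
    [0, 0, 0, 0, 0, 0, 0],
    [0, 0, 0, 0, 0, 0, 0]
  ]
}}

```text
clock: 13.28
tcp_pos: [510.0, -72.5, 45.7]
orientation: [-0.0, 0.781, 0.625, 0.0]
force: [-0.3, -0.9, -0.3]
finger_gap: 0.3
grasp_force: 0.0
```

```bash
python3 - <<'E'
from h import *
loc();lever('w8.png')
E
```

```text
13.275 [510.  -72.5  45.7] xaxis [0.22  0.976 0.   ] z [ 0.  0. -1.] F [-0.3 -0.9 -0.3] gap 0.3
finger rel home-lever: along 7.2 lateral -0.2 Falong -0.9
lever px 960 travel top far edge-ish 14.8..38.4 mid 31.5
```

Click 2 (about 32 mm). Same again for click 3.

Emit:
{"api": "jog_arm", "payload": {
  "increments": [
    [0, 0, 0, 0.002, 0, 0, 0],
    [0, 0, 0, 0.002, 0, 0, 0],
    [0, 0, 0, 0.001, 0, 0, 0],
    [0, 0, 0, 0.001, 0, 0, 0],
    [0, 0, 0, 0.001, 0, 0, 0],
    [0, 0, 0, 0.001, 0, 0, 0],
    [0, 0, 0, 0.001, 0, 0, 0],
    [0, 0, 0, 0.001, 0, 0, 0]
  ]
}}

```text
clock: 14.32
tcp_pos: [512.0, -63.6, 45.8]
orientation: [0.0, 0.781, 0.624, -0.0]
force: [-0.5, -4.4, 0.3]
finger_gap: 0.4
grasp_force: 2.0
```

Emit:
{"api": "jog_arm", "payload": {
  "increments": [
    [0, 0, 0, 0.001, 0, 0, 0],
    [0, 0, 0, 0.001, 0, 0, 0],
    [0, 0, 0, 0.001, 0, 0, 0],
    [0, 0, 0, 0.001, 0, 0, 0],
    [0, 0, 0, 0.001, 0, 0, 0],
    [0, 0, 0, 0.0007, 0, 0, 0],
    [0, 0, 0, 0, 0, 0, 0],
    [0, 0, 0, 0, 0, 0, 0]
  ]
}}

```text
clock: 15.32
tcp_pos: [513.5, -57.1, 45.7]
orientation: [-0.0, 0.781, 0.625, 0.0]
force: [0.1, 0.6, -0.4]
finger_gap: 0.3
grasp_force: 0.0
```

```bash
python3 - <<'E'
from h import *
loc();lever('w9.png')
E
```

```text
15.325 [513.5 -57.1  45.7] xaxis [0.22  0.976 0.   ] z [ 0.  0. -1.] F [ 0.1  0.6 -0.4] gap 0.3
finger rel home-lever: along 23.0 lateral -0.1 Falong 0.6
lever px 990 travel top far edge-ish 21.8..54.4 mid 46.2
```

Click 3 (far edge 54.4, about 48 + 6.4). I'll back away, lift clear and check.

Emit:
{"api": "jog_arm", "payload": {
  "increments": [
    [0, 0, 0, -0.005, 0, 0, 0],
    [0, 0, 0, -0.005, 0, 0, 0],
    [0, 0, 0, 0, 0, -0.02, 0],
    [0, 0, 0, 0, 0, -0.04, 0],
    [0, 0, 0, 0, 0, -0.05, 0],
    [0, 0, 0, 0, 0, -0.05, 0],
    [0, 0, 0, 0, 0, -0.03, 0],
    [0, 0, 0, 0, 0, 0, 0]
  ]
}}

```text
clock: 16.38
tcp_pos: [512.2, -67.7, 237.7]
orientation: [0.001, 0.781, 0.624, 0.002]
force: [0.3, -0.2, -0.7]
finger_gap: 0.4
grasp_force: 0.0
```

```bash
python3 - <<'E'
from h import *
loc();lever('w10.png')
E
```

```text
16.375 [512.2 -67.7 237.7] xaxis [0.22  0.975 0.002] z [ 0.004  0.001 -1.   ] F [ 0.3 -0.2 -0.7] gap 0.4
finger rel home-lever: along 12.3 lateral 0.9 Falong -0.1
lever px 221 travel top far edge-ish 41.3..54.2 mid 48.1
```

View pics/w10.png

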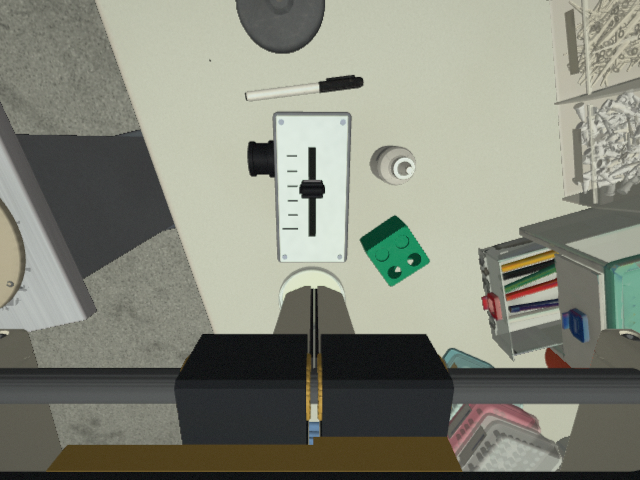

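The lever rests at 48.1 mm, on the third line from home at (312,187), and the bystanders are undisturbed.

```bash
python3 -c "
from rig import hand_in;print(hand_in())"
```

```text
the job is handed in; nothing more can be done
None
```

The lever was pushed one click at a time and is resting in the third click from home (measured at 48.1 mm), with the arm clear, nothing around the changer disturbed, and the job handed in at about 16 s.

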